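# Set and lock the food processor's slicing disc

### The job

The lid is off the food processor and its slicing disc is set too thin. Pull the black knob in the middle of the disc up to unlock it, turn it clockwise until its white pointer stands at the red dot, feel there for the nearest notch and press the knob fully home so that it locks. Keep off the blade and leave everything else on the counter where it stands.

Things in the scene. Friction and masses are not known exactly. Their poses are not given: they have to be found in the camera images.
- hub_grip (a point): Grip point of the black hub knob, on its vertical axis: 14 mm below the top of its bar (60 mm long, 14 mm thick, 37 mm high, to be pinched across its thickness), 23 mm above the upper face of its round skirt (60 mm across), and 36 mm above the steel disc when the knob is home. It rises and turns with the knob; x runs along the bar to the end with the white pointer line, z is up
- hub_lift (a joint): How far the knob is pulled up, m: 0 fully home (locked), 0.012 at its upper stop. Steel dogs under its skirt bar it from turning until it is more than 6 mm up; an orange band then shows below the skirt. It slides against about 4 N of friction and stays at the height where it is left, so it can be let go and regrasped while up; it must be pushed to go home
- hub_turn (a joint): Turning of the knob on the disc, rad: grows clockwise seen from above. 12 dots on the collar, 0.349 rad (20 degrees) apart, growing with the thickness: thinnest at 0, red dot at 3.1416; stop at 4.0. Unseen locking notches lie every 0.21 rad (12 degrees), 0.06 rad wide, not in line with the dots: feel for the nearest one. Between notches the knob stops about 5 mm up. Friction 0.08 N m when up
- red_dot (a point): Red dot, 8 mm across, on the top of the grey collar, 37.5 mm from the knob's axis: the setting wanted. The disc can stand at any angle in the bowl; a stiff motor gear holds it
- disc: Steel slicing disc, 187 mm across, level, 17 mm below the rim of the clear bowl (rim 234 mm across). The knob sits in a grey collar at its middle, 86 mm across, whose top is 9 mm above the disc. Origin on the knob's axis at the disc's upper face, z up
- blade: The slicing blade, a radial steel strip on the disc, from 46 to 92 mm from the knob's axis, 14 mm wide, standing up to 9 mm above the disc. Origin on the knob's axis at the disc's upper face; the blade lies along its x axis. Do not touch it
- processor: The food processor, fixed: white motor base 250 x 200 mm, 120 mm high, with a clear bowl on it whose rim is 248 mm above the counter, and a handle at the bowl's side (+y of this body) reaching 156 mm from the axis. Origin on the counter below the knob's axis
- pusher: Bystander: clear food pusher with a white cap, upright, 68 mm across, 131 mm high. Origin at the centre of its foot
- steel_cup: Bystander: small steel bowl, 80 mm across, 48 mm high. Origin at the centre of its foot
- spatula: Bystander: spatula with a red handle, 260 mm long, lying flat. Origin on the counter below its middle
- mortar: Bystander: granite mortar with its pestle, 204 mm across, 105 mm high, pestle to 150 mm. Origin at the centre of its foot
- mini_bowl: Bystander: clear small work bowl with a central post, 196 mm across, 75 mm high. Origin at the centre of its foot
- lid: Bystander: white processor lid lying flat, 224 mm across, with a feed tube 72 mm across up to 97 mm high. Origin at the centre of its underside
- jug: Bystander: clear measuring jug, 104 mm across, 142 mm high, handle to its +y. Origin at the centre of its foot

How it is judged:
By the outcome, as a careful person would: the job done as asked, in the order asked, and still so for the second after the job is handed in, with the robot touching nothing.
It also fails if it takes over 64 s, if anything falls off the work surface, if the arm or the gripper's body presses on something with over 40 N, if the wrist force passes 120 N, or if a joint passes its speed limit or range.

### The arm

A 7-joint arm with a two-finger parallel gripper is mounted at the origin on the work surface. World frame = base frame: x ahead of the robot, y to its left, z up, the work surface at z = 0. Lengths are in m, angles in rad, forces in N, time in s.
With the tool pointing down it reaches from about 0.4 to 0.85 m from the base axis. Payload 10.4 kg.
Tool frame: the origin (TCP) lies midway between the tips of the shut fingers; the grasp point (between the pads) lies manip.grip_depth behind it (manip.grip_depth is the distance from the TCP to the grasp point, in m); z points along the fingers, x is the direction in which the jaws open and shut, and the axes are right-handed (so a half turn about z gives the same grasp; the last joint's range is limited). The gripper opens to 85 mm and grips with 20 to 120 N. Pads are 22 mm wide; open, the fingers measure 114 mm over their backs; the gripper's body (76 mm by 85 mm) begins 54 mm behind the grasp point. The pads swing forward as they close: fully open they stand 13 mm farther back than shut.
Start: joints at [1.097, 0.332, -0.065, 1.46, 0.022, 1.35, -0.088], TCP at [0.272, -0.563, 0.196] pointing down, gripper open.
Joint ranges: [-2.6, 2.6], [-0.5, 2.12], [-1.47, 1.34], [0.16, 2.42], [-1.27, 4.41], [0.06, 2.06], [-2.6, 2.6]. Speed limits (rad/s): [2.22, 2.22, 2.79, 2.79, 3.14, 3.14, 3.14].

### API

Orientations are given as a unit quaternion [x, y, z, w].
In Python, from workcell import manip gives the robot as it stands. The module is installed in compiled form; this text tells all that it offers.
- The arm moves only by the tool send_rows, never from a script. Its argument "steps" is a list of rows, each a list of 2 entries, a list of its own where there are three numbers: the shift along the tool's x, y, z in m, then the turn about the tool's z in rad. In form: [[[x, y, z], spin], ...]. A call has exactly 8 rows; each row is the pose to reach, as a shift and turn from the pose commanded when the call began, along the tool's axes at that moment; what a row does not reach only later rows make up. A row lasts 1/8 s, in which the tool goes at most 62.5 mm and 10.7 degrees, less where a joint would pass 70% of its speed; a pose out of reach is approached as far as the arm can. A call with a gripper value outside its range is refused whole. "hand" is the opening, from 0 (shut) to 1 (fully open), set as the call begins (left out, the last holds). The fingers move at their own pace and stop on an object; "force" is the grip in N (left out, the last holds). Time passes only in rows, so rows that repeat a pose let the fingers close, or fill a call up. It gives the time, the measured TCP pose, the force and the opening at its end, in the units of the state.
- manip.get_obs(): the state, without advancing time (a new reading comes with each control period).
- manip.camera(name): name is "scene" or "top" or "wrist"; returns (picture, depth): 384x512x3 uint8, red, green, blue; 384x512 float32, m along the optical axis (not along the pixel's ray), 0 where there is no reading.
- manip.camera_info(name): a dict with "intrinsics" (3x3 intrinsics, pixels), "pose" (4x4, takes a point from camera to world coordinates); the wrist camera has in their place "T_tool_cam" (4x4, takes a point from camera to tool coordinates, whose origin is the TCP and whose axes are the tool frame's). Camera axes: x right, y up, looking along -z (the intrinsics and any distortion apply to the point x, -y, -z); pixel columns grow to the right and rows downward; lengths in m; the calibration is good to about 2 mm. A picture is of the moment at which its call begins: read the wrist's pose just before it. camera_info takes no time and is no camera call.
- manip.hand_in(): hands the job in, once; it reports no verdict.
The state is a dict: "clock": time; "joint_pos": joint angles; "joint_velocities": joint speeds; "tau": joint torques, N m; "position": TCP position; "ee_rot": TCP orientation; "ft_force": force on the tool from outside, world axes, zero at the start; "torque": the same for the moment, N m; "grip_width": opening from 0.0 (shut) to 1.0 (fully open).
Only numpy, scipy, OpenCV 4.12 (cv2) and the standard library are available. Lean on these libraries where they do the work, as an engineer would, in place of code of your own. Each camera call takes 0.05 s, during which the arm holds its last target.

## Working session

There is one attempt and no reset: what is moved stays moved. The work goes in short steps, Python scripts to look and compute and a tool call to move; the robot and the scene stay as the last step left them, time stands still between calls to the robot, and variables do not carry over. Pictures are saved under pics/ and viewed, and the job is handed in when it is done.

Besides the shell and the picture viewer there is one more tool, called after "Emit:" as name(argument=value, ...) on one line, values as JSON. send_rows: Moves the arm, as the interface text tells. Its arguments: {"type":"object","properties":{"steps":{"type":"array"},"hand":{"type":"number"},"force":{"type":"number"}},"required":["steps"]}

```bash
mkdir -p pics; cat > h.py <<'E'
import numpy as np,cv2
from workcell import manip
def snap(n,f):
    o=manip.get_obs(); im,d=manip.camera(n); np.savez('pics/'+f+'.npz',im=im,d=d,p=o['position'],q=o['ee_rot'])
    cv2.imwrite('pics/'+f+'.png',im[:,:,::-1]); return im,d
E
python3 - <<'E'
from h import *
np.set_printoptions(precision=4,suppress=True)
snap('scene','s0');snap('top','t0')
for n in('scene','top','wrist'):print(manip.camera_info(n))
print(manip.get_obs(),manip.grip_depth)
E
```

```text
{'intrinsics': array([[427.5644,   0.    , 252.8296],
       [  0.    , 427.5644, 185.0543],
       [  0.    ,   0.    ,   1.    ]]), 'pose': array([[-0.5542, -0.5656,  0.6107,  1.3163],
       [ 0.8322, -0.3619,  0.4201,  0.5494],
       [-0.0166,  0.741 ,  0.6713,  1.0589],
       [ 0.    ,  0.    ,  0.    ,  1.    ]])}
{'intrinsics': array([[439.3959,   0.    , 250.9803],
       [  0.    , 439.3959, 198.8158],
       [  0.    ,   0.    ,   1.    ]]), 'pose': array([[ 0.009 ,  0.9761, -0.2171,  0.1961],
       [-0.9999,  0.0102,  0.0041,  0.0065],
       [ 0.0062,  0.217 ,  0.9761,  1.6127],
       [ 0.    ,  0.    ,  0.    ,  1.    ]])}
{'intrinsics': array([[265.4981,   0.    , 251.9706],
       [  0.    , 265.4981, 191.3928],
       [  0.    ,   0.    ,   1.    ]]), 'T_tool_cam': array([[ 1.    , -0.0007, -0.0003, -0.0015],
       [-0.0007, -0.9494, -0.3141, -0.0803],
       [-0.0001,  0.3141, -0.9494, -0.1773],
       [ 0.    ,  0.    ,  0.    ,  1.    ]])}
{'clock': 0.1, 'joint_pos': array([ 1.0974,  0.3328, -0.0647,  1.4609,  0.0216,  1.3499, -0.0885]), 'joint_velocities': array([-0.0004, -0.0022,  0.0005, -0.0026,  0.0003, -0.0003,  0.0006]), 'tau': array([  0.0012, -62.6743,   0.0491, -39.2431,   0.0163,   0.0069,
        -0.0001]), 'position': array([ 0.2721, -0.5622,  0.1951]), 'ee_rot': array([ 0.8472, -0.5312, -0.0006, -0.0003]), 'ft_force': array([ 0.2414, -0.69  , -0.5344]), 'torque': array([ 0.0004,  0.0437, -0.022 ]), 'grip_width': 0.9967222059131181} 0.0187
```

View pics/t0.png

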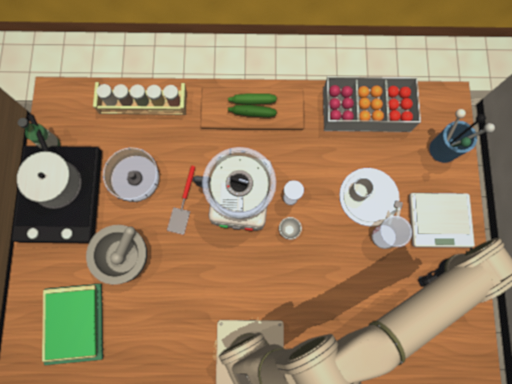

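View pics/s0.png

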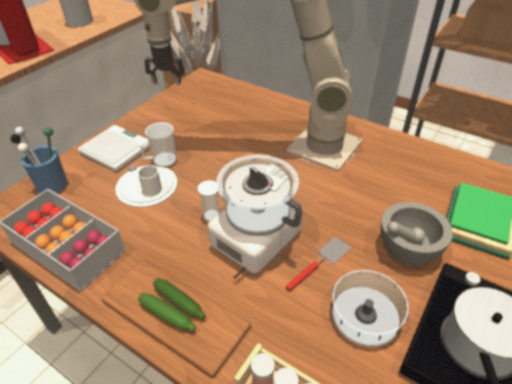

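```bash
python3 - <<'E'
from h import *
im=cv2.imread('pics/t0.png')
r,g,b=[im[:,:,i].astype(int) for i in(2,1,0)]
m=(r-np.maximum(g,b)>70)
n,l,s,c=cv2.connectedComponentsWithStats(m.astype(np.uint8));print(s,c)
E
```

```text
[[     0      0    512    384 195072]
 [   330     86     10      8     64]
 [   343     87      9      8     61]
 [   359     87     10     10     54]
 [   372     86     10     10     54]
 [   388     86     25     23    315]
 [   331     99      9      8     62]
 [   343     98     10      9     65]
 [   360     98     10     10     57]
 [   372     99     10     10     54]
 [   389     98     24     23    296]
 [   331    110     10      9     68]
 [   344    111      9      8     62]
 [   360    111     10      9     53]
 [   373    110     10     10     59]
 [   182    165     14     34    191]
 [   227    185      2      2      3]
 [   245    228      8      3     18]] [[254.75219919 192.10722708]
 [334.5         89.53125   ]
 [346.95081967  90.44262295]
 [363.01851852  91.57407407]
 [375.72222222  91.40740741]
 [401.6         95.37460317]
 [334.75806452 102.46774194]
 [347.72307692 102.06153846]
 [363.84210526 102.98245614]
 [376.05555556 103.98148148]
 [398.22972973 111.52364865]
 [335.41176471 114.27941176]
 [347.90322581 114.77419355]
 [364.20754717 115.69811321]
 [377.20338983 114.98305085]
 [188.39267016 180.93717277]
 [227.66666667 185.66666667]
 [248.55555556 228.77777778]]
```

```bash
cat >> h.py <<'E'
def px2w(n,u,v,z,T=None):
    ci=manip.camera_info(n);K=ci['intrinsics'];T=ci['pose'] if T is None else T
    r=T[:3,:3]@np.array([(u-K[0,2])/K[0,0],-(v-K[1,2])/K[1,1],-1]);o=T[:3,3]
    return o+r*(z-o[2])/r[2]
E
python3 - <<'E'
from h import *
im=cv2.imread('pics/t0.png')
cv2.imwrite('pics/t0c.png',cv2.resize(im[140:240,190:290],None,fx=6,fy=6,interpolation=cv2.INTER_CUBIC))
im=cv2.imread('pics/s0.png')
cv2.imwrite('pics/s0c.png',cv2.resize(im[140:240,205:305],None,fx=6,fy=6,interpolation=cv2.INTER_CUBIC))
print(px2w('top',239.5,182,.28),px2w('top',227.7,185.7,.24))
E
```

```text
[0.54612475 0.03735986 0.28      ] [0.54391363 0.07610258 0.24      ]
```

View pics/t0c.png

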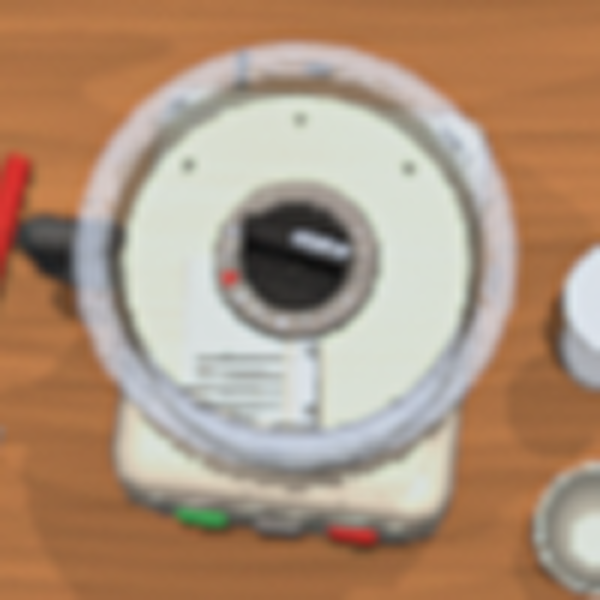

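View pics/s0c.png

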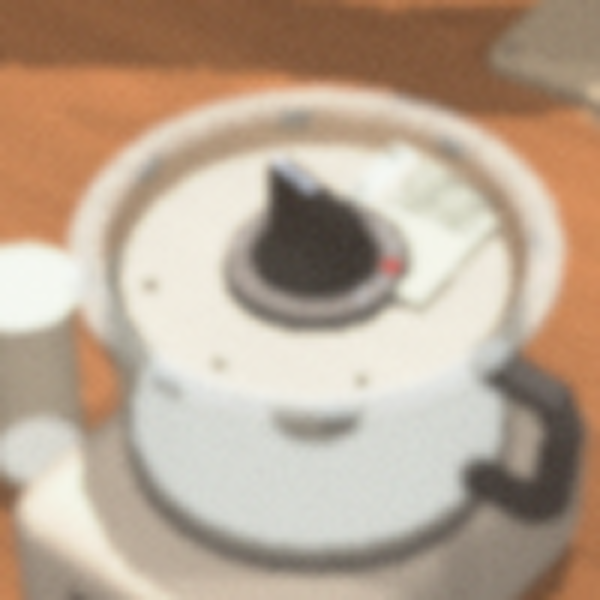

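```bash
cat >> h.py <<'E'
from scipy.spatial.transform import Rotation as R
def delta(target,yaw=None):
    o=manip.get_obs();r=R.from_quat(o['ee_rot']);x=r.as_matrix()[:,0]
    a=np.arctan2(x[1],x[0]);print('clock',o['clock'],'pos',o['position'],'yaw',np.degrees(a),'z',r.as_matrix()[:,2],'shift',r.inv().apply(np.array(target)-o['position']),'spin',None if yaw is None else a-np.radians(yaw))
E
python3 - <<'E'
from h import *
np.set_printoptions(precision=4,suppress=True)
c=px2w('top',239.5,183.67,.24);print(c)
delta([c[0],c[1],.34],-12)
E
```

```text
[0.5511 0.0382 0.24  ]
clock 0.1 pos [ 0.2721 -0.5622  0.1951] yaw -64.1730633333719 z [-0.0006  0.0012 -1.    ] shift [-0.4191 -0.5126 -0.1444] spin -0.9105917360188676
```

Emit:
send_rows(steps=[[[0,0,-0.06],0],[[0,0,-0.12],0],[[-0.02,-0.03,-0.145],-0.1],[[-0.06,-0.07,-0.145],-0.25],[[-0.1,-0.12,-0.145],-0.4],[[-0.14,-0.165,-0.145],-0.5],[[-0.18,-0.21,-0.145],-0.6],[[-0.22,-0.255,-0.145],-0.7]], hand=1)

```text
clock: 1.1
position: [0.4063, -0.2515, 0.3406]
ee_rot: [0.978, -0.207, -0.0, 0.0]
ft_force: [0.5, -1.2, 0.2]
grip_width: 0.999
```

```bash
python3 - <<'E'
from h import *
delta([.5511,.0382,.34],-12)
print(manip.get_obs()['joint_pos'])
E
```

```text
clock 1.1 pos [ 0.40627361 -0.25145676  0.34060395] yaw -23.878100580763913 z [-2.84347964e-04 -1.90882051e-04 -9.99999941e-01] shift [ 0.01517986 -0.32348941  0.00050748] spin -0.2073119640173809
[ 0.82033647 -0.01496009 -0.35420311  1.55961913 -0.00489189  1.59617298
  0.04929504]
```

Emit:
send_rows(steps=[[[0.002,-0.05,0],-0.05],[[0.004,-0.1,0],-0.1],[[0.007,-0.15,0],-0.15],[[0.01,-0.2,0],-0.2],[[0.012,-0.25,0],-0.207],[[0.014,-0.3,0],-0.207],[[0.015,-0.323,0],-0.207],[[0.015,-0.323,0],-0.207]])

```text
clock: 2.1
position: [0.5514, 0.0373, 0.3401]
ee_rot: [0.995, -0.105, -0.001, -0.0]
ft_force: [0.9, 0.1, -0.3]
grip_width: 1.001
```

```bash
python3 - <<'E'
from h import *
delta([.5511,.0382,.34],-12)
print(manip.get_obs()['joint_pos'])
im,d=snap('wrist','w1')
cv2.imwrite('pics/w1c.png',cv2.resize(im[100:350,130:400,::-1],None,fx=2.3,fy=2.3,interpolation=cv2.INTER_CUBIC))
E
```

```text
clock 2.1 pos [0.55138372 0.03732804 0.34009965] yaw -12.002108067915437 z [-1.28443244e-03  9.82508576e-04 -9.99998692e-01] shift [-0.0004587  -0.00079383  0.00010087] spin -3.679272598000605e-05
[ 0.41924804  0.1948339  -0.67188782  1.36977276  0.11968304  1.61925357
 -0.44712837]
```

View pics/w1.png

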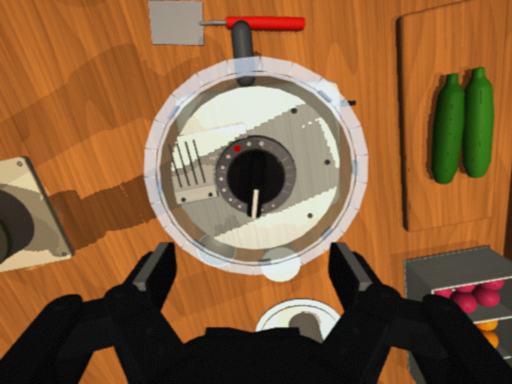

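View pics/w1c.png

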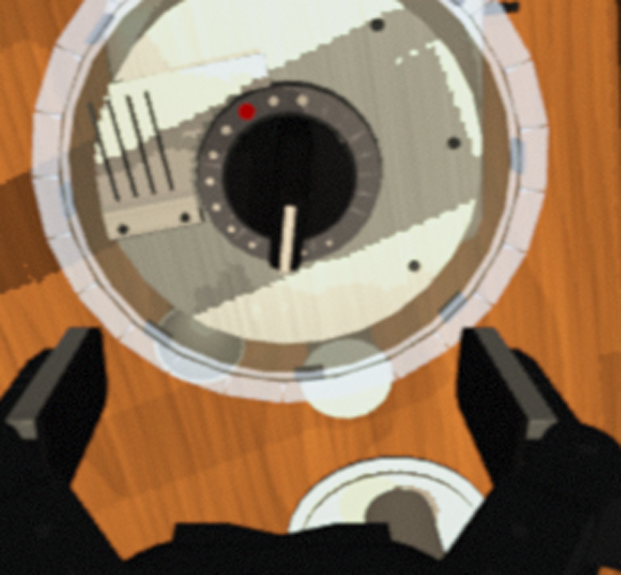

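```bash
cat >> h.py <<'E'
def wristT(f):
    z=np.load('pics/'+f+'.npz');T=np.eye(4);T[:3,:3]=R.from_quat(z['q']).as_matrix();T[:3,3]=z['p']
    return T@manip.camera_info('wrist')['T_tool_cam']
E
python3 - <<'E'
from h import *
from scipy.optimize import least_squares
np.set_printoptions(precision=4,suppress=True)
T=wristT('w1')
f=lambda u,v,z:px2w('wrist',130+(u+.5)/2.3-.5,100+(v+.5)/2.3-.5,z,T)
D=[(330,243),(252,245),(231,229),(215,207),(210,181),(213,154),(227,130),(247,111),(274,100),(302,100)]
P=np.array([f(u,v,.24) for u,v in D])[:,:2]
s=least_squares(lambda c:np.hypot(*(P-c[:2]).T)-c[2],[.55,.037,.0375]);print(s.x,s.fun)
c=s.x[:2]
print(-np.degrees(np.arctan2(P[:,1]-c[1],P[:,0]-c[0])))
a=f(285,270,.281);b=f(290,207,.281);print(a,b,np.degrees(np.arctan2(a[1]-b[1],a[0]-b[0])))
print(np.degrees(np.arctan2(a[1]-c[1],a[0]-c[0])),np.hypot(*(a[:2]-c)))
E
```

```text
[0.5552 0.042  0.0377] [-0.0001  0.     -0.0001  0.0004 -0.0001  0.     -0.0004  0.      0.0003
 -0.    ]
[  70.1789  130.8438  150.7631  171.1255 -169.071  -148.9726 -128.7743
 -109.1838  -89.0179  -69.7619]
[0.5471 0.0149 0.281 ] [0.5548 0.0418 0.281 ] -106.02076437691007
-106.66497667404121 0.028269710460288484
```

```bash
python3 - <<'E'
from h import *
np.set_printoptions(precision=4,suppress=True)
T=wristT('w1');z=np.load('pics/w1.npz');d=z['d'];K=manip.camera_info('wrist')['intrinsics']
def w(u,v):
    dd=d[v,u];return (T@np.array([(u-K[0,2])/K[0,0]*dd,-(v-K[1,2])/K[1,1]*dd,-dd,1]))[:3]
for q in[(255,195),(254,212),(237,148),(256,160),(222,180),(288,182),(240,185),(310,190),(260,262)]:print(q,w(*q))
delta([.5552,.0420,.27],-16.2)
E
```

```text
(255, 195) [0.5529 0.0364 0.2799]
(254, 212) [0.5484 0.0197 0.2802]
(237, 148) [0.5427 0.0777 0.2406]
(256, 160) [0.5606 0.0691 0.2795]
(222, 180) [0.5192 0.0475 0.2413]
(288, 182) [0.5887 0.0297 0.2388]
(240, 185) [0.5371 0.0384 0.243 ]
(310, 190) [0.6124 0.0122 0.2295]
(260, 262) [ 0.5394 -0.0592  0.2445]
clock 2.15 pos [0.5512 0.0357 0.3403] yaw -12.125705632546387 z [-0.001   0.0001 -1.    ] shift [ 0.0026 -0.007   0.0703] spin 0.07110985140752527
```

Emit:
send_rows(steps=[[[0.002,-0.003,0.005],0.071],[[0.003,-0.006,0.015],0.071],[[0.003,-0.006,0.025],0.071],[[0.003,-0.006,0.035],0.071],[[0.003,-0.006,0.04],0.071],[[0.003,-0.006,0.04],0.071],[[0.003,-0.006,0.04],0.071],[[0.003,-0.006,0.04],0.071]])

```text
clock: 3.15
position: [0.5557, 0.0407, 0.3012]
ee_rot: [0.99, -0.141, 0.0, -0.0]
ft_force: [-0.1, 0.7, -0.6]
grip_width: 1.002
```

```bash
python3 - <<'E'
from h import *
delta([.5552,.0420,.249],-16.2)
im,d=snap('wrist','w2')
delta([.5552,.0420,.249],-16.2)
cv2.imwrite('pics/w2c.png',cv2.resize(im[130:330,130:400,::-1],None,fx=2.9,fy=2.9,interpolation=cv2.INTER_CUBIC))
print(manip.get_obs()['joint_pos'])
E
```

```text
clock 3.15 pos [0.55572456 0.0406725  0.30116743] yaw -16.264670966892265 z [ 5.76219609e-04 -5.39489159e-05 -9.99999833e-01] shift [-0.00090501 -0.00112173  0.05216705] spin -0.0011287213027182386
clock 3.2 pos [0.55572803 0.04066248 0.30109588] yaw -16.266136511336523 z [ 5.01010593e-04 -5.85470899e-05 -9.99999873e-01] shift [-0.00090744 -0.00113169  0.05209553] spin -0.0011542998786048808
[ 0.41179901  0.20510356 -0.66617177  1.43897652  0.12643506  1.54027024
 -0.53182476]
```

View pics/w2c.png

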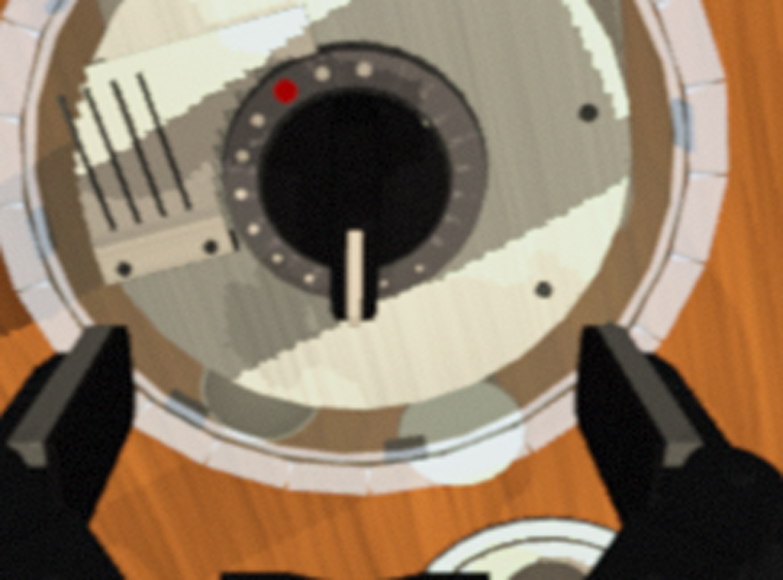

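```bash
python3 - <<'E'
from h import *
from scipy.optimize import least_squares
np.set_printoptions(precision=4,suppress=True)
T=wristT('w2')
f=lambda u,v,z:px2w('wrist',130+(u+.5)/2.9-.5,130+(v+.5)/2.9-.5,z,T)
D=[(419,268),(384,283),(309,278),(277,258),(253,229),(240,194),(242,155),(258,120),(285,91),(322,73),(364,69)]
P=np.array([f(u,v,.24) for u,v in D])[:,:2]
s=least_squares(lambda c:np.hypot(*(P-c[:2]).T)-c[2],[.55,.037,.0375]);print(s.x,s.fun)
c=s.x[:2]
print(-np.degrees(np.arctan2(P[:,1]-c[1],P[:,0]-c[0])))
a=f(355,320,.281);b=f(354,233,.281);print(np.degrees(np.arctan2(a[1]-b[1],a[0]-b[0])))
print(np.degrees(np.arctan2(a[1]-c[1],a[0]-c[0])))
delta([*c,.249],-16.2)
E
```

```text
[0.5549 0.0422 0.0375] [ 0.     -0.      0.     -0.0001 -0.      0.0003  0.     -0.0003 -0.
  0.0001  0.    ]
[  70.5099   90.5863  130.5855  150.5673  170.6112 -169.6112 -149.0953
 -129.2319 -109.3743  -89.3954  -69.2159]
-105.62757017907364
-105.92401116121057
clock 3.2 pos [0.5557 0.0407 0.3011] yaw -16.266136511336523 z [ 0.0005 -0.0001 -1.    ] shift [-0.0012 -0.0013  0.0521] spin -0.0011542998786048808
```

Emit:
send_rows(steps=[[[-0.001,-0.001,0.015],0],[[-0.001,-0.001,0.03],0],[[-0.001,-0.001,0.045],0],[[-0.001,-0.001,0.052],0],[[-0.001,-0.001,0.052],0],[[-0.001,-0.001,0.052],0],[[-0.001,-0.001,0.052],0],[[-0.001,-0.001,0.052],0]])

```text
clock: 4.2
position: [0.5551, 0.0419, 0.2491]
ee_rot: [0.99, -0.141, 0.0, 0.0]
ft_force: [-0.1, 0.2, -0.1]
grip_width: 0.998
```

Emit:
send_rows(steps=[[[0,0,0],0],[[0,0,0],0],[[0,0,0],0],[[0,0,0],0],[[0,0,0],0],[[0,0,0],0],[[0,0,0],0],[[0,0,0],0]], hand=0, force=60)

```text
clock: 5.2
position: [0.5549, 0.0418, 0.2488]
ee_rot: [0.99, -0.142, 0.0, 0.0]
ft_force: [0.8, -0.8, 0.2]
grip_width: -0.0
```

```bash
python3 - <<'E'
from h import *
delta([.555,.0422,.249],-16.2)
o=manip.get_obs();print(o['ft_force'],o['torque'],o['joint_pos'])
E
```

```text
clock 5.2 pos [0.55491968 0.04181198 0.24879858] yaw -16.275521785214917 z [ 1.21877602e-05 -4.48139512e-05 -9.99999999e-01] shift [-3.16401160e-05 -3.94974676e-04 -2.01435926e-04] spin -0.0013181038089842834
[ 0.7820547  -0.84243636  0.2447403 ] [ 0.02710472 -0.02253005  0.00488117] [ 0.41488742  0.21734829 -0.66588578  1.53454617  0.13488228  1.43631831
 -0.54171995]
```

```bash
python3 - <<'E'
from h import *
im,d=snap('wrist','w3')
im,d=snap('scene','s3')
cv2.imwrite('pics/s3c.png',cv2.resize(im[120:220,205:305,::-1],None,fx=6,fy=6,interpolation=cv2.INTER_CUBIC))
E
```

```text
(no output)
```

View pics/w3.png

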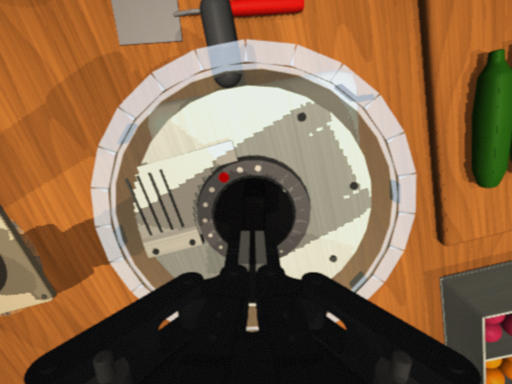

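View pics/s3c.png

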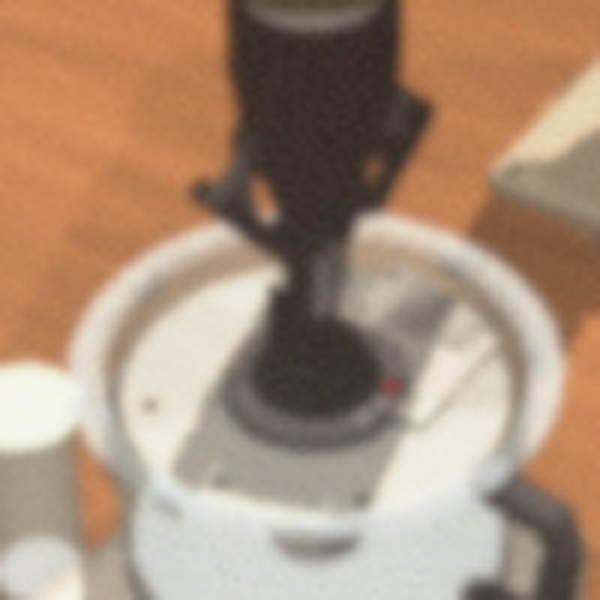

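Emit:
send_rows(steps=[[[0,0,-0.002],0],[[0,0,-0.004],0],[[0,0,-0.006],0],[[0,0,-0.008],0],[[0,0,-0.01],0],[[0,0,-0.011],0],[[0,0,-0.011],0],[[0,0,-0.011],0]])

```text
clock: 6.3
position: [0.5549, 0.0418, 0.2597]
ee_rot: [0.99, -0.142, -0.0, 0.0]
ft_force: [0.7, -0.3, 0.5]
grip_width: -0.005
```

```bash
python3 - <<'E'
from h import *
delta([.555,.0422,.249],-16.2)
o=manip.get_obs();print(o['ft_force'],o['torque'],o['grip_width'])
im,d=snap('wrist','w4')
cv2.imwrite('pics/w4c.png',cv2.resize(im[130:330,130:400,::-1],None,fx=2.9,fy=2.9,interpolation=cv2.INTER_CUBIC))
im,d=snap('scene','s4')
cv2.imwrite('pics/s4c.png',cv2.resize(im[120:220,205:305,::-1],None,fx=6,fy=6,interpolation=cv2.INTER_CUBIC))
E
```

```text
clock 6.3 pos [0.55489835 0.04183619 0.25973353] yaw -16.27489261436159 z [-6.89996705e-05  7.09446083e-07 -9.99999998e-01] shift [-3.66361438e-06 -3.77921353e-04  1.07335192e-02] spin -0.0013071227060361124
[ 0.69951022 -0.3098317   0.49198199] [-0.06266579 -0.01924945  0.00782563] -0.004848522383460377
```

View pics/w4c.png

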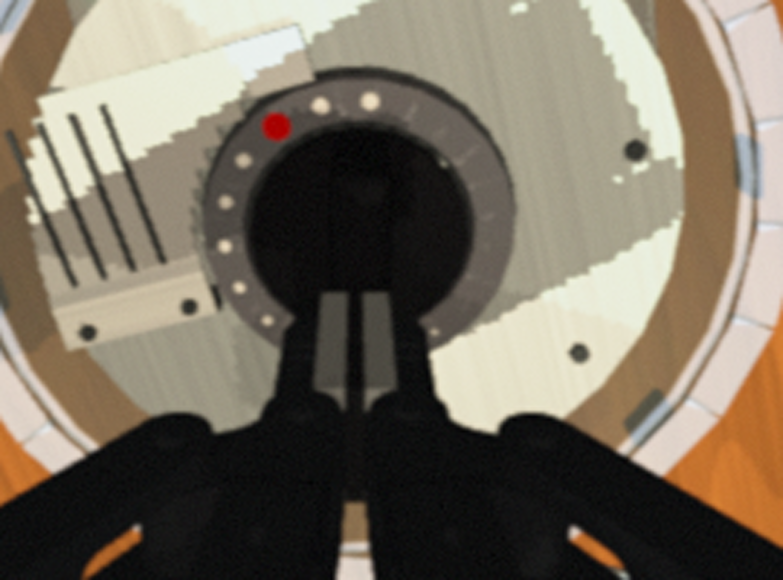

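View pics/s4c.png

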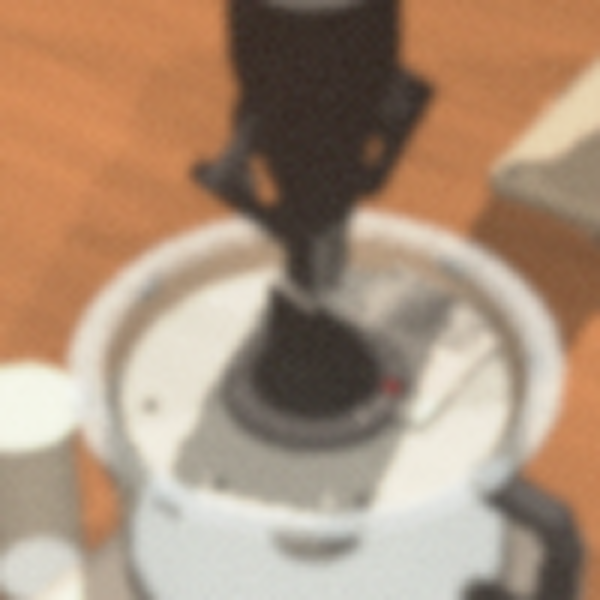

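```bash
python3 - <<'E'
from h import *
for k in ('w3','w4'):
    im=cv2.imread(f'pics/{k}.png')
    c=cv2.resize(im[150:350,190:315],None,fx=3,fy=3,interpolation=cv2.INTER_CUBIC)
    c=np.clip(255*(c/255.)**.45,0,255).astype(np.uint8)
    cv2.imwrite(f'pics/{k}e.png',c)
a=cv2.imread('pics/w3e.png');b=cv2.imread('pics/w4e.png');cv2.imwrite('pics/w34.png',np.hstack([a,b]))
np.set_printoptions(precision=4,suppress=True)
for k in ('w3','w4'):
    T=wristT(k);z=np.load(f'pics/{k}.npz');d=z['d'];K=manip.camera_info('wrist')['intrinsics']
    for v in range(190,330,8):
      print(k,v,[round(float((T@np.array([(u-K[0,2])/K[0,0]*d[v,u],-(v-K[1,2])/K[1,1]*d[v,u],-d[v,u],1]))[2]),3) for u in(225,235,244,252,260,268,280)])
E
```

```text
w3 190 [0.242, 0.244, 0.266, 0.268, 0.268, 0.243, 0.243]
w3 198 [0.244, 0.244, 0.28, 0.279, 0.281, 0.244, 0.243]
w3 206 [0.426, 0.242, 0.278, 0.281, 0.28, 0.244, 0.244]
w3 214 [0.243, 0.243, 0.28, 0.281, 0.28, 0.244, 0.244]
w3 222 [0.243, 0.244, 0.28, 0.279, 0.279, 0.244, 0.243]
w3 230 [0.244, 0.243, 0.279, 0.28, 0.281, 0.243, 0.244]
w3 238 [0.243, 0.244, 0.296, 0.296, 0.296, 0.244, 0.243]
w3 246 [0.239, 0.298, 0.304, 0.306, 0.304, 0.298, 0.238]
w3 254 [0.239, 0.307, 0.311, 0.312, 0.313, 0.306, 0.24]
w3 262 [0.314, 0.314, 0.32, 0.319, 0.319, 0.313, 0.232]
w3 270 [0.328, 0.329, 0.327, 0.321, 0.327, 0.329, 0.327]
w3 278 [0.333, 0.333, 0.333, 0.322, 0.332, 0.332, 0.333]
w3 286 [0.338, 0.338, 0.338, 0.321, 0.338, 0.338, 0.338]
w3 294 [0.343, 0.343, 0.339, 0.321, 0.342, 0.342, 0.343]
w3 302 [0.351, 0.352, 0.332, 0.321, 0.343, 0.353, 0.353]
w3 310 [0.356, 0.357, 0.332, 0.228, 0.332, 0.356, 0.357]
w3 318 [0.36, 0.36, 0.335, 0.236, 0.335, 0.36, 0.359]
w3 326 [0.363, 0.363, 0.339, 0.244, 0.34, 0.362, 0.362]
w4 190 [0.243, 0.244, 0.277, 0.278, 0.279, 0.242, 0.244]
w4 198 [0.243, 0.244, 0.28, 0
[... 223 characters left out ...]
8, 0.279, 0.243, 0.244]
w4 238 [0.239, 0.243, 0.308, 0.307, 0.306, 0.244, 0.239]
w4 246 [0.238, 0.309, 0.317, 0.316, 0.316, 0.31, 0.239]
w4 254 [0.23, 0.319, 0.323, 0.324, 0.324, 0.317, 0.229]
w4 262 [0.324, 0.324, 0.33, 0.331, 0.329, 0.325, 0.229]
w4 270 [0.338, 0.34, 0.338, 0.332, 0.338, 0.34, 0.338]
w4 278 [0.344, 0.343, 0.343, 0.331, 0.344, 0.343, 0.345]
w4 286 [0.349, 0.349, 0.35, 0.331, 0.349, 0.347, 0.348]
w4 294 [0.353, 0.354, 0.351, 0.331, 0.353, 0.353, 0.353]
w4 302 [0.365, 0.364, 0.343, 0.332, 0.353, 0.363, 0.363]
w4 310 [0.368, 0.367, 0.342, 0.237, 0.344, 0.368, 0.368]
w4 318 [0.37, 0.371, 0.346, 0.245, 0.345, 0.371, 0.371]
w4 326 [0.374, 0.373, 0.349, 0.248, 0.349, 0.373, 0.374]
```

View pics/w34.png

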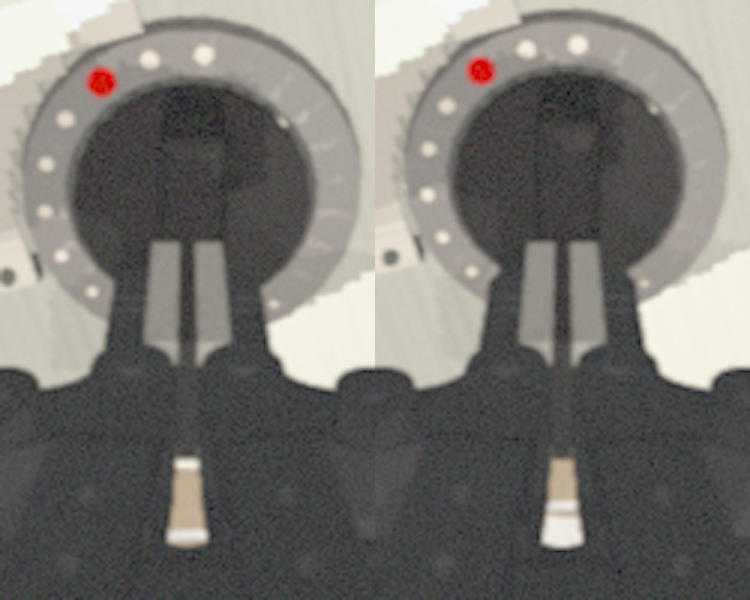

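```bash
python3 - <<'E'
from h import *
np.set_printoptions(precision=4,suppress=True)
C=manip.camera_info('wrist');T=C['T_tool_cam'];K=C['intrinsics']
def t(k,u,v):
    d=np.load(f'pics/{k}.npz')['d'][v,u];return (T@np.array([(u-K[0,2])/K[0,0]*d,-(v-K[1,2])/K[1,1]*d,-d,1]))[:3]
print('w2 open')
for u,v in[(155,245),(165,245),(172,245),(172,255),(160,265),(150,275),(172,275),(335,245),(335,255),(345,250),(140,290)]:print(u,v,t('w2',u,v))
print('w3')
for v in range(226,270,3):print(v,t('w3',246,v),t('w3',252,v),t('w3',258,v),t('w3',266,v))
print(t('w3',252,314),t('w3',252,300),t('w3',252,322))
E
```

```text
w2 open
155 245 [-0.0964  0.0504  0.0537]
165 245 [-0.0466 -0.0114 -0.0546]
172 245 [-0.0439 -0.0097 -0.0516]
172 255 [-0.0442 -0.0042 -0.0526]
160 265 [-0.0442 -0.0099 -0.0704]
150 275 [-0.0449 -0.0117 -0.0805]
172 275 [-0.0441  0.0058 -0.0562]
335 245 [ 0.0422 -0.0114 -0.0544]
335 255 [ 0.0414 -0.0079 -0.0584]
345 250 [ 0.0451 -0.0123 -0.061 ]
140 290 [-0.0475 -0.0083 -0.0859]
w3
226 [-0.0048 -0.0111 -0.0313] [-0.0012 -0.0113 -0.0316] [ 0.0025 -0.0111 -0.0312] [0.0094 0.0063 0.005 ]
229 [-0.0048 -0.009  -0.0309] [-0.0012 -0.0096 -0.0322] [ 0.0025 -0.0087 -0.0305] [0.0095 0.0089 0.0052]
232 [-0.0046 -0.0114 -0.0396] [-0.0012 -0.0119 -0.0407] [ 0.0023 -0.0118 -0.0405] [0.0095 0.0109 0.0041]
235 [-0.0045 -0.0119 -0.0443] [-0.0012 -0.012  -0.0445] [ 0.0022 -0.0115 -0.0436] [0.0096 0.0139 0.0049]
238 [-0.0045 -0.0114 -0.0468] [-0.0012 -0.0116 -0.0473] [ 0.0021 -0.0119 -0.0477] [0.0097 0.0172 0.0063]
241 [-0.0044 -0.011  -0.0494] [-0.0012 -0.0122 -0.0518] [ 0.002  -0.0121 -0.0514] [ 0.0067 -0.0078 -0.0437]
244 [-0.0043 -0.0121 -0.0548] [-0.0012 -0.0122 -0.0549] [ 0.002  -0.0118 -0.0541] 
[... 267 characters left out ...]
635] [-0.0012 -0.0114 -0.0623] [ 0.0018 -0.0116 -0.0626] [ 0.0062 -0.0073 -0.0556]
256 [-0.0041 -0.0119 -0.0659] [-0.0012 -0.0115 -0.0653] [ 0.0017 -0.0121 -0.0662] [ 0.006  -0.0078 -0.0592]
259 [-0.004  -0.012  -0.0686] [-0.0012 -0.0116 -0.068 ] [ 0.0017 -0.0112 -0.0673] [ 0.0058 -0.0081 -0.0624]
262 [-0.004  -0.0112 -0.0699] [-0.0012 -0.0117 -0.0707] [ 0.0016 -0.0118 -0.0708] [ 0.0057 -0.0077 -0.0644]
265 [-0.0039 -0.0114 -0.0726] [-0.0012 -0.0107 -0.0715] [ 0.0016 -0.0105 -0.0713] [ 0.0051 -0.0125 -0.0742]
268 [-0.004  -0.0092 -0.0717] [-0.0012 -0.0097 -0.0724] [ 0.0014 -0.0132 -0.0775] [ 0.0048 -0.0146 -0.0796]
[-0.0011  0.1002  0.0169] [-0.0012  0.0085 -0.0721] [-0.0011  0.1013  0.0087]
```

```bash
python3 - <<'E'
from h import *
np.set_printoptions(precision=4,suppress=True)
C=manip.camera_info('wrist');T=C['T_tool_cam'];K=C['intrinsics']
def t(k,u,v):
    d=np.load(f'pics/{k}.npz')['d'][v,u];return (T@np.array([(u-K[0,2])/K[0,0]*d,-(v-K[1,2])/K[1,1]*d,-d,1]))[:3]
for k in('w1','w2','w3'):
  for u,v in[(210,335),(252,325),(252,332),(252,345),(252,360),(252,378),(290,340)]:print(k,u,v,t(k,u,v))
# top-down-ish scene check: fingertip pixel predicted for tool tip z offsets in s3
C=manip.camera_info('scene');Ti=np.linalg.inv(C['pose']);K=C['intrinsics']
for zz in(.249,.281,.289):
    p=Ti@np.array([.555,.042,zz,1]);u=K[0,0]*p[0]/-p[2]+K[0,2];v=-K[1,1]*p[1]/-p[2]+K[1,2];print(zz,u,v,'crop',(u-205)*6,(v-120)*6)
E
```

```text
w1 210 335 [-0.0149 -0.0096 -0.1096]
w1 252 325 [-0.0007  0.437   0.3407]
w1 252 332 [-0.0012 -0.0109 -0.1096]
w1 252 345 [-0.0012 -0.0118 -0.1153]
w1 252 360 [-0.0012 -0.0108 -0.1195]
w1 252 378 [-0.0012 -0.0118 -0.1256]
w1 290 340 [ 0.0106 -0.0118 -0.1136]
w2 210 335 [-0.0147 -0.0109 -0.1108]
w2 252 325 [-0.0008  0.3975  0.3012]
w2 252 332 [-0.0012 -0.011  -0.1098]
w2 252 345 [-0.0012 -0.0119 -0.1154]
w2 252 360 [-0.0012 -0.0122 -0.1207]
w2 252 378 [-0.0012 -0.0111 -0.125 ]
w2 290 340 [ 0.0106 -0.0118 -0.1136]
w3 210 335 [-0.0133 -0.0183 -0.1178]
w3 252 325 [-0.0011  0.1015  0.0056]
w3 252 332 [-0.0012 -0.0106 -0.1093]
w3 252 345 [-0.0012 -0.0112 -0.1148]
w3 252 360 [-0.0012 -0.0111 -0.1197]
w3 252 378 [-0.0012 -0.0118 -0.1256]
w3 290 340 [ 0.0099 -0.0162 -0.1176]
0.249 257.39635392632334 180.14059109662563 crop 314.37812355794006 360.84354657975376
0.281 257.2890629656711 171.60512857124505 crop 313.7343777940267 309.6307714274703
0.289 257.26163745754366 169.4233101269146 crop 313.56982474526194 296.5398607614876
```

Emit:
send_rows(steps=[[[0.001,0,-0.01],0],[[0.001,0,-0.01],0],[[0.001,0,-0.01],0],[[0.001,0,-0.01],0],[[0.001,0,-0.01],0],[[0.001,0,0],0],[[0.001,0,0.01],0],[[0.001,0,0.02],0]], hand=1)

```text
clock: 7.4
position: [0.5556, 0.0415, 0.2387]
ee_rot: [0.99, -0.141, -0.0, 0.0]
ft_force: [-0.4, 0.2, -0.6]
grip_width: 0.997
```

Emit:
send_rows(steps=[[[0,0,0.01],0],[[0,0,0.02],0],[[0,0,0.03],0],[[0,0,0.03],0],[[0,0,0.03],0],[[0,0,0.03],0],[[0,0,0.03],0],[[0,0,0.03],0]])

```text
clock: 8.4
position: [0.5559, 0.0416, 0.21]
ee_rot: [0.99, -0.142, 0.0, 0.0]
ft_force: [-0.4, 0.1, -0.6]
grip_width: 0.997
```

Emit:
send_rows(steps=[[[0,0,0],0],[[0,0,0],0],[[0,0,0],0],[[0,0,0],0],[[0,0,0],0],[[0,0,0],0],[[0,0,0],0],[[0,0,0],0]], hand=0, force=60)

```text
clock: 9.4
position: [0.556, 0.0415, 0.2099]
ee_rot: [0.99, -0.142, 0.0, 0.0]
ft_force: [0.4, -0.4, 2.1]
grip_width: 0.16
```

```bash
python3 - <<'E'
from h import *
delta([.555,.0422,.209],-16.2)
o=manip.get_obs();print(o['ft_force'],o['torque'],o['grip_width'])
E
```

```text
clock 9.4 pos [0.55596684 0.04150114 0.20992721] yaw -16.278039664875486 z [ 2.93806057e-04 -1.13863744e-04 -9.99999950e-01] shift [-0.00112426 -0.00039987  0.00092685] spin -0.0013620490992302114
[ 0.36380976 -0.40006068  2.07526398] [-0.0393344  -0.13055882 -0.18543842] 0.15970452400796356
```

Gripped (0.16 × 85 ≈ 13.6 mm): the fingertips really sit about 40 mm behind the reported TCP. Now I'll pull up.

Emit:
send_rows(steps=[[[0,0,-0.002],0],[[0,0,-0.004],0],[[0,0,-0.006],0],[[0,0,-0.008],0],[[0,0,-0.01],0],[[0,0,-0.011],0],[[0,0,-0.011],0],[[0,0,-0.011],0]])

```text
clock: 10.4
position: [0.5559, 0.0416, 0.2211]
ee_rot: [0.99, -0.142, 0.0, 0.0]
ft_force: [1.1, -0.4, -1.7]
grip_width: 0.155
```

```bash
python3 - <<'E'
from h import *
delta([.555,.0422,.209],-16.2)
o=manip.get_obs();print(o['ft_force'],o['torque'],o['grip_width'],o['joint_pos'])
im,d=snap('scene','s5')
cv2.imwrite('pics/s5c.png',cv2.resize(im[120:220,205:305,::-1],None,fx=6,fy=6,interpolation=cv2.INTER_CUBIC))
E
```

```text
clock 10.4 pos [0.55592346 0.04156349 0.221096  ] yaw -16.270769472379694 z [ 3.43345879e-04 -1.63717196e-04 -9.99999928e-01] shift [-0.00106935 -0.00035303  0.01209558] spin -0.0012351603029248093
[ 1.1346447  -0.44406807 -1.70234943] [-0.00814657 -0.46720715 -0.07874529] 0.15527903761560324 [ 0.4137618   0.23196601 -0.6644361   1.57720246  0.14506397  1.38218044
 -0.54886061]
```

View pics/s5c.png

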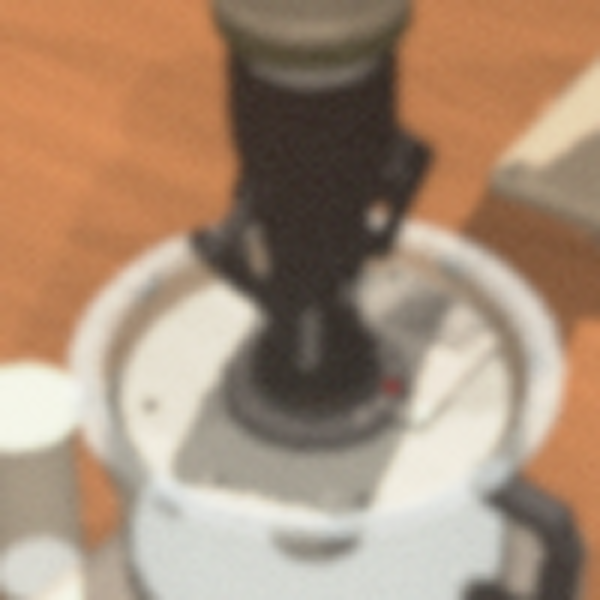

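```bash
python3 - <<'E'
from h import *
im,d=snap('wrist','w5')
c=cv2.resize(im[130:330,150:350,::-1],None,fx=3,fy=3,interpolation=cv2.INTER_CUBIC)
cv2.imwrite('pics/w5c.png',np.clip(255*(c/255.)**.5,0,255).astype(np.uint8))
T=wristT('w5');K=manip.camera_info('wrist')['intrinsics']
for v in range(160,240,8):print(v,[round(float((T@np.array([(u-K[0,2])/K[0,0]*d[v,u],-(v-K[1,2])/K[1,1]*d[v,u],-d[v,u],1]))[2]),3) for u in range(200,310,10)])
E
```

```text
160 [0.237, 0.237, 0.236, 0.235, 0.23, 0.23, 0.23, 0.23, 0.23, 0.23, 0.231]
168 [0.237, 0.237, 0.237, 0.238, 0.234, 0.235, 0.236, 0.23, 0.23, 0.23, 0.231]
176 [0.237, 0.229, 0.238, 0.239, 0.239, 0.239, 0.239, 0.239, 0.24, 0.232, 0.23]
184 [0.237, 0.239, 0.239, 0.24, 0.239, 0.238, 0.241, 0.24, 0.24, 0.238, 0.233]
192 [0.239, 0.239, 0.239, 0.231, 0.231, 0.231, 0.231, 0.232, 0.239, 0.239, 0.24]
200 [0.24, 0.239, 0.231, 0.249, 0.254, 0.258, 0.259, 0.253, 0.232, 0.239, 0.239]
208 [0.24, 0.232, 0.254, 0.253, 0.268, 0.27, 0.271, 0.255, 0.255, 0.231, 0.239]
216 [0.239, 0.243, 0.255, 0.255, 0.279, 0.281, 0.282, 0.255, 0.254, 0.254, 0.239]
224 [0.24, 0.254, 0.254, 0.254, 0.288, 0.289, 0.289, 0.255, 0.254, 0.254, 0.239]
232 [0.24, 0.255, 0.254, 0.261, 0.29, 0.29, 0.291, 0.261, 0.255, 0.254, 0.24]
```

View pics/w5c.png

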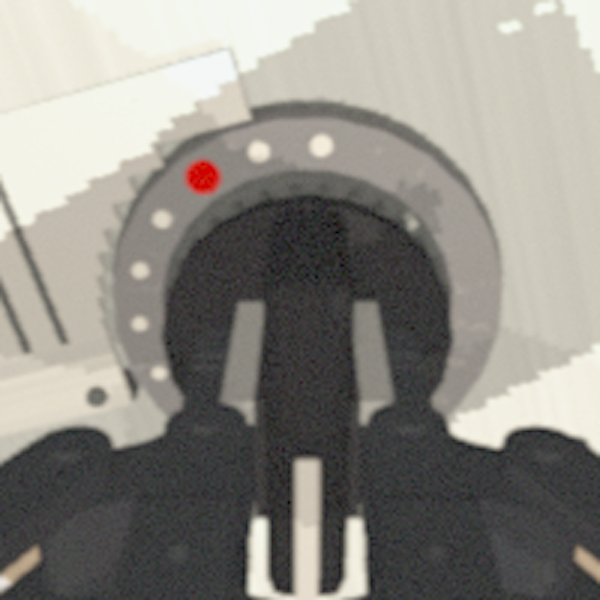

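Emit:
send_rows(steps=[[[0,0,0],0.14],[[-0.0001,0.0003,0],0.28],[[-0.0003,0.0004,0],0.42],[[-0.0004,0.0006,0],0.56],[[-0.0005,0.0007,0],0.7],[[-0.0007,0.0007,0],0.84],[[-0.0008,0.0008,0],0.98],[[-0.001,0.0008,0],1.12]])

```text
clock: 11.5
position: [0.5561, 0.0412, 0.2211]
ee_rot: [0.762, -0.647, 0.001, -0.001]
ft_force: [9.4, 1.0, -5.6]
grip_width: 0.156
```

```bash
python3 - <<'E'
from h import *
delta([.555,.0422,.209],-160.6)
o=manip.get_obs();print(o['ft_force'],o['torque'],o['grip_width'],o['joint_pos'])
E
```

```text
clock 11.5 pos [0.55609636 0.04121774 0.22114093] yaw -80.69452322592618 z [ 3.22211039e-03  4.10202173e-04 -9.99994725e-01] shift [-0.00114803  0.00096251  0.01213774] spin 1.3946136600834451
[ 9.3587772   0.95978265 -5.61945826] [ 0.08215851 -2.14802073  0.13685416] 0.15629808269208012 [ 0.31516042  0.21121926 -0.54318552  1.58454704  0.11103531  1.37344806
 -1.64802218]
```

Emit:
send_rows(steps=[[[0,-0.0005,0],0.12],[[-0.0001,-0.0005,0],0.25],[[-0.0002,-0.0003,0],0.38],[[-0.0003,-0.0002,0],0.5],[[-0.0004,-0.0001,0],0.6],[[-0.0005,0,0],0.68],[[-0.0005,0,0],0.68],[[-0.0005,0,0],0.68]])

```text
clock: 12.5
position: [0.556, 0.0409, 0.2211]
ee_rot: [-0.504, 0.864, -0.001, 0.001]
ft_force: [8.8, -2.2, -4.0]
grip_width: 0.153
```

```bash
python3 - <<'E'
from h import *
delta([.555,.0422,.209],-160.6)
o=manip.get_obs();print(o['ft_force'],o['torque'],o['grip_width'],o['joint_pos'])
E
```

```text
clock 12.5 pos [0.55604724 0.04093116 0.22111609] yaw -119.45164214852063 z [ 3.12873347e-03 -4.14810316e-04 -9.99995019e-01] shift [-0.00057569  0.00157125  0.01211223] spin 0.7181743262971745
[ 8.81002295 -2.20090063 -4.03127447] [-0.34050933 -2.0688388  -0.07421322] 0.152635476705372 [ 0.25890979  0.20279568 -0.47659843  1.5875063   0.09548535  1.37127331
 -2.31282851]
```

Emit:
send_rows(steps=[[[0,0,0],0],[[0,0,0],0],[[0,0,0],0],[[0,0,0],0],[[0,0,0],0],[[0,0,-0.02],0],[[0,0,-0.04],0],[[0,0,-0.05],-0.15]], hand=1)

```text
clock: 13.5
position: [0.5549, 0.0417, 0.272]
ee_rot: [-0.569, 0.822, -0.0, 0.001]
ft_force: [0.5, -0.2, -0.8]
grip_width: 1.003
```

Emit:
send_rows(steps=[[[0,0,0],-0.18],[[0,0,0],-0.36],[[0,0,0],-0.54],[[0,0,0],-0.72],[[0,0,0],-0.9],[[0,0,0],-1.08],[[0,0,0],-1.26],[[0,0,0],-1.44]])

```text
clock: 14.5
position: [0.5546, 0.0416, 0.2708]
ee_rot: [0.97, -0.242, 0.0, 0.0]
ft_force: [-0.1, -0.0, -1.2]
grip_width: 1.001
```

Emit:
send_rows(steps=[[[0,0,0],-0.18],[[0,0,0],-0.36],[[0,0,0],-0.54],[[0,0,0],-0.72],[[0,0,0],-0.9],[[0,0,0],-1.08],[[0,0,0],-1.26],[[0,0,0],-1.44]])

```text
clock: 15.5
position: [0.5546, 0.0415, 0.2708]
ee_rot: [0.889, 0.458, -0.0, 0.0]
ft_force: [-0.9, -0.6, -0.4]
grip_width: 0.997
```

Emit:
send_rows(steps=[[[0,0,0],-0.11],[[0,0,0],-0.11],[[0,0,0],-0.11],[[0,0,0],-0.11],[[0,0,0],-0.11],[[0,0,0],-0.11],[[0,0,0],-0.11],[[0,0,0],-0.11]])

```text
clock: 16.5
position: [0.5546, 0.0416, 0.2708]
ee_rot: [0.864, 0.504, 0.0, 0.0]
ft_force: [0.1, 0.7, 1.5]
grip_width: 0.997
```

```bash
python3 - <<'E'
from h import *
delta([.555,.0422,.221],60.55)
o=manip.get_obs();print(o['ft_force'],o['torque'],o['grip_width'],o['joint_pos'])
im,d=snap('wrist','w6')
c=cv2.resize(im[130:330,150:350,::-1],None,fx=3,fy=3,interpolation=cv2.INTER_CUBIC)
cv2.imwrite('pics/w6c.png',np.clip(255*(c/255.)**.6,0,255).astype(np.uint8))
E
```

```text
clock 16.5 pos [0.55460447 0.04157014 0.27082316] yaw 60.49855299956948 z [ 5.05177617e-05 -5.35694834e-05 -9.99999997e-01] shift [7.44058000e-04 3.05694151e-05 4.98231437e-02] spin -0.0008979195477873958
[0.11949022 0.6571334  1.51194753] [-0.00086958 -0.00767795 -0.00785056] 0.9974606982471336 [ 0.51228139  0.2310816  -0.78903687  1.49270118  0.16392442  1.48573519
  0.77856679]
```

View pics/w6c.png

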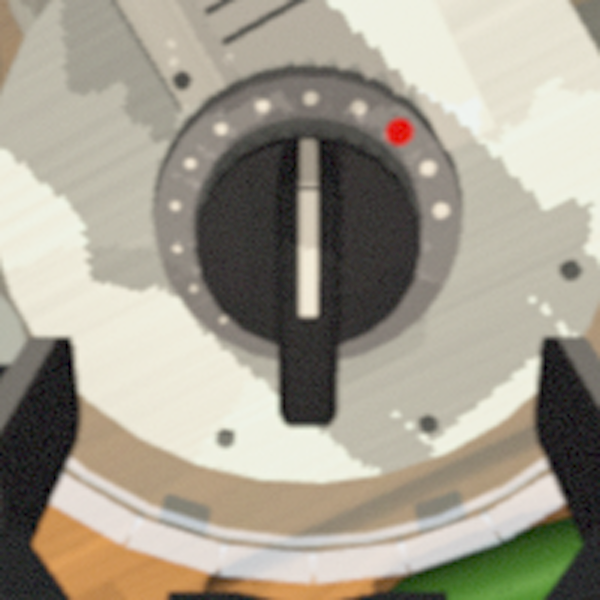

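```bash
python3 - <<'E'
from h import *
from scipy.optimize import least_squares
np.set_printoptions(precision=4,suppress=True)
T=wristT('w6')
f=lambda u,v,z:px2w('wrist',150+(u+.5)/3-.5,130+(v+.5)/3-.5,z,T)
D=[(223,320),(193,289),(177,249),(175,206),(190,163),(221,129),(263,106),(310,98),(359,107),(399,131),(428,167),(441,210)]
P=np.array([f(u,v,.24) for u,v in D])[:,:2]
s=least_squares(lambda c:np.hypot(*(P-c[:2]).T)-c[2],[.55,.037,.0375]);print(s.x,s.fun)
c=s.x[:2]
print(-np.degrees(np.arctan2(P[:,1]-c[1],P[:,0]-c[0])))
a=f(309,186,.292);b=f(309,318,.292);a2=f(308,140,.267)
print(np.degrees(np.arctan2(a[1]-b[1],a[0]-b[0])),np.degrees(np.arctan2(a[1]-c[1],a[0]-c[0])))
m=f(308,415,.292);print('ends',a,m,(a[:2]+m[:2])/2)
delta([*c,.221],60.5)
o=manip.get_obs();print(R.from_quat(o['ee_rot']).inv().apply(np.r_[c,.292]-o['position']))
E
```

```text
[0.5551 0.0423 0.0376] [-0.0001  0.0002 -0.0001  0.      0.0001 -0.0002 -0.0001  0.0001  0.0001
  0.0001  0.     -0.0001]
[  70.7987   90.6198  110.6149  130.4224  150.8118  170.6921 -169.2515
 -149.7675 -129.453  -109.9907  -89.9572  -69.7144]
150.5877076020625 150.31876995982773
ends [0.5288 0.0573 0.292 ] [0.5767 0.0301 0.292 ] [0.5527 0.0437]
clock 16.55 pos [0.5546 0.0416 0.2708] yaw 60.50284580995793 z [ 0.     -0.0001 -1.    ] shift [0.0009 0.0001 0.0498] spin 4.966875365197687e-05
[ 0.0009  0.0001 -0.0212]
```

```bash
python3 - <<'E'
from h import *
np.set_printoptions(precision=5,suppress=True)
z=np.load('pics/w6.npz');print(z['p'],z['q'],manip.get_obs()['position'],manip.get_obs()['ee_rot'])
T=wristT('w6')
for u,v,h in((309,186,.292),(309,318,.292),(308,415,.292)):
    w=px2w('wrist',150+(u+.5)/3-.5,130+(v+.5)/3-.5,h,T);print(w,R.from_quat(z['q']).inv().apply(w-z['p']))
E
```

```text
[0.5546  0.04157 0.27082] [0.86384 0.50376 0.00001 0.00004] [0.55459 0.04158 0.2708 ] [ 0.86382  0.5038  -0.00001  0.00003]
[0.52876 0.05733 0.292  ] [ 0.00099 -0.03025 -0.02118]
[0.55525 0.0424  0.292  ] [ 0.00104  0.00016 -0.02118]
[0.57665 0.03007 0.292  ] [ 0.00085  0.02486 -0.02118]
```

```bash
python3 - <<'E'
from h import *
np.set_printoptions(precision=5,suppress=True)
print(manip.camera_info('wrist'))
C=manip.camera_info('wrist');T=C['T_tool_cam'];K=C['intrinsics']
d=np.load('pics/w6.npz')['d']
for u,v in[(252,220),(172,260),(333,260),(172,250),(333,250)]:
  print(u,v,(T@np.array([(u-K[0,2])/K[0,0]*d[v,u],-(v-K[1,2])/K[1,1]*d[v,u],-d[v,u],1]))[:3])
E
```

```text
{'intrinsics': array([[265.49807,   0.     , 251.97057],
       [  0.     , 265.49807, 191.39284],
       [  0.     ,   0.     ,   1.     ]]), 'T_tool_cam': array([[ 1.     , -0.00068, -0.00028,  0.00051],
       [-0.00073, -0.94931, -0.31434, -0.08214],
       [-0.00005,  0.31434, -0.94931, -0.17734],
       [ 0.     ,  0.     ,  0.     ,  1.     ]])}
252 220 [ 0.00059 -0.01114 -0.02134]
172 260 [-0.04207 -0.00287 -0.05443]
333 260 [ 0.04321 -0.004   -0.05609]
172 250 [-0.04242 -0.00733 -0.05175]
333 250 [ 0.04289 -0.00952 -0.05533]
```

Emit:
send_rows(steps=[[[0,0,0.015],0],[[0,0,0.03],0],[[0,0,0.045],0],[[0,0,0.05],0],[[0,0,0.05],0],[[0,0,0.05],0],[[0,0,0.05],0],[[0,0,0.05],0]])

```text
clock: 17.55
position: [0.5548, 0.0416, 0.2211]
ee_rot: [0.864, 0.504, 0.0, 0.0]
ft_force: [0.6, 0.1, 0.3]
grip_width: 0.998
```

Emit:
send_rows(steps=[[[0,0,0],0],[[0,0,0],0],[[0,0,0],0],[[0,0,0],0],[[0,0,0],0],[[0,0,0],0],[[0,0,0],0],[[0,0,0],0]], hand=0, force=60)

```text
clock: 18.55
position: [0.5547, 0.0417, 0.2209]
ee_rot: [0.864, 0.504, 0.0, 0.0]
ft_force: [1.1, 0.8, -1.1]
grip_width: 0.156
```

Emit:
send_rows(steps=[[[0,0,0],0.1],[[0,0,0],0.2],[[0,0,0],0.3],[[0,0,0],0.4],[[0,0,0],0.5],[[0,0,0],0.6],[[0,0,0],0.7],[[0,0,0],0.715]])

```text
clock: 19.55
position: [0.5553, 0.0423, 0.2209]
ee_rot: [0.986, 0.169, 0.001, -0.0]
ft_force: [4.4, 2.6, -3.4]
grip_width: 0.156
```

```bash
python3 - <<'E'
from h import *
delta([.555,.0422,.221],-160.6+180)
o=manip.get_obs();print(o['ft_force'],o['torque'],o['grip_width'],o['joint_pos'])
im,d=snap('wrist','w7')
c=cv2.resize(im[130:330,150:350,::-1],None,fx=3,fy=3,interpolation=cv2.INTER_CUBIC)
cv2.imwrite('pics/w7c.png',np.clip(255*(c/255.)**.6,0,255).astype(np.uint8))
E
```

```text
clock 19.55 pos [0.55529347 0.04226987 0.22085835] yaw 19.483731154649632 z [ 1.65318625e-03  8.86760834e-04 -9.99998240e-01] shift [-2.99709921e-04 -3.20591323e-05 -1.42196400e-04] spin 0.0014613843351325428
[ 4.38212143  2.56816687 -3.35129884] [ 0.60689621 -1.08973232  0.05903218] 0.15612885922363737 [ 0.44053679  0.23509724 -0.69699211  1.57908545  0.1523765   1.3811986
  0.06863504]
```

View pics/w7c.png

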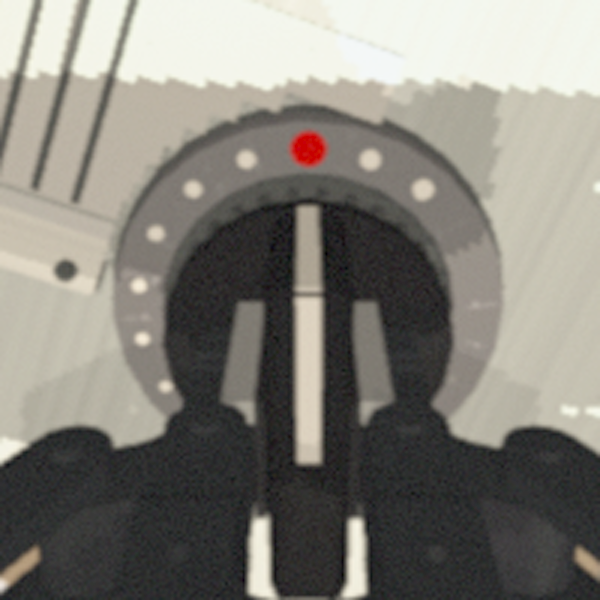

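Emit:
send_rows(steps=[[[0,0,0.002],0],[[0,0,0.004],0],[[0,0,0.005],0],[[0,0,0.006],0],[[0,0,0.007],0],[[0,0,0.008],0],[[0,0,0.008],0],[[0,0,0.008],0]])

```text
clock: 20.6
position: [0.5553, 0.0422, 0.2133]
ee_rot: [0.985, 0.17, 0.001, -0.0]
ft_force: [5.5, 3.1, 3.9]
grip_width: 0.156
```

```bash
python3 - <<'E'
from h import *
delta([.555,.0422,.209],-160.6+180)
o=manip.get_obs();print(o['ft_force'],o['torque'],o['grip_width'])
E
```

```text
clock 20.6 pos [0.55532675 0.0421971  0.21332824] yaw 19.565355994931902 z [ 1.98663861e-03  7.98220576e-04 -9.99997708e-01] shift [-0.00031618 -0.00011178  0.00432759] spin 0.002886006549472686
[5.54170761 3.09865919 3.91873919] [ 0.87403439 -1.00310092  0.01816281] 0.15573980086129205
```

Emit:
send_rows(steps=[[[0,0,0.001],0],[[0,0,0.002],0],[[0,0,0.003],0],[[0,0,0.0035],0],[[0,0,0.004],0],[[0,0,0.0045],0],[[0,0,0.005],0],[[0,0,0.005],0]])

```text
clock: 21.6
position: [0.5554, 0.0422, 0.2096]
ee_rot: [0.985, 0.17, 0.001, 0.0]
ft_force: [-0.2, 2.7, 13.2]
grip_width: 0.153
```

```bash
python3 - <<'E'
from h import *
delta([.555,.0422,.209],-160.6+180)
o=manip.get_obs();print(o['ft_force'],o['torque'],o['grip_width'])
E
```

```text
clock 21.6 pos [0.55544548 0.04221109 0.20955129] yaw 19.560543838978685 z [ 2.84276018e-03  3.35137723e-04 -9.99995903e-01] shift [-0.00042502 -0.00013905  0.00055002] spin 0.0028020185839695566
[-0.15731349  2.71541077 13.22641383] [ 0.69081241 -0.06729733 -0.06382349] 0.15313943505642733
```

Emit:
send_rows(steps=[[[0,0,0.0005],0],[[0,0,0.001],0],[[0,0,0.0015],0],[[0,0,0.0015],0],[[0,0,0.0015],0],[[0,0,0.0015],0],[[0,0,0.0015],0],[[0,0,0.0015],0]])

```text
clock: 22.6
position: [0.5556, 0.0422, 0.2094]
ee_rot: [0.985, 0.17, 0.002, 0.0]
ft_force: [-3.9, 2.0, 23.1]
grip_width: 0.157
```

Emit:
send_rows(steps=[[[0,0,0],0],[[0,0,0],0],[[0,0,0],0],[[0,0,-0.001],0],[[0,0,-0.002],0],[[0,0,-0.02],0],[[0,0,-0.045],0],[[0,0,-0.075],0]], hand=1)

```text
clock: 23.6
position: [0.5545, 0.0416, 0.2831]
ee_rot: [0.985, 0.17, 0.0, 0.0]
ft_force: [0.3, 0.9, 0.4]
grip_width: 0.998
```

```bash
python3 - <<'E'
from h import *
delta([.555,.0422,.209],-160.6+180)
o=manip.get_obs();print(o['ft_force'],o['torque'],o['grip_width'])
im,d=snap('wrist','w8')
c=cv2.resize(im[90:290,150:350,::-1],None,fx=3,fy=3,interpolation=cv2.INTER_CUBIC)
cv2.imwrite('pics/w8c.png',np.clip(255*(c/255.)**.6,0,255).astype(np.uint8))
T=wristT('w8');K=manip.camera_info('wrist')['intrinsics']
for v in range(130,240,10):print(v,[round(float((T@np.array([(u-K[0,2])/K[0,0]*d[v,u],-(v-K[1,2])/K[1,1]*d[v,u],-d[v,u],1]))[2]),3) for u in range(200,310,10)])
E
```

```text
clock 23.6 pos [0.55451101 0.04161117 0.28313556] yaw 19.546464040031744 z [ 3.14955917e-04 -5.97530057e-05 -9.99999949e-01] shift [ 0.0006373  -0.00040328  0.07413567] spin 0.002556279734326594
[0.28828017 0.87423942 0.42584285] [ 0.00669729 -0.09527043 -0.02933773] 0.9980018071362974
130 [0.234, 0.235, 0.234, 0.235, 0.234, 0.233, 0.233, 0.23, 0.231, 0.232, 0.23]
140 [0.234, 0.46, 0.235, 0.234, 0.234, 0.233, 0.234, 0.234, 0.229, 0.231, 0.23]
150 [0.232, 0.233, 0.234, 0.235, 0.231, 0.231, 0.232, 0.234, 0.231, 0.231, 0.23]
160 [0.234, 0.234, 0.23, 0.239, 0.239, 0.239, 0.24, 0.239, 0.239, 0.229, 0.23]
170 [0.235, 0.23, 0.238, 0.24, 0.24, 0.248, 0.245, 0.231, 0.24, 0.239, 0.231]
180 [0.237, 0.24, 0.24, 0.243, 0.244, 0.277, 0.277, 0.242, 0.236, 0.239, 0.23]
190 [0.239, 0.24, 0.232, 0.243, 0.243, 0.282, 0.28, 0.244, 0.243, 0.238, 0.239]
200 [0.231, 0.24, 0.244, 0.243, 0.244, 0.281, 0.279, 0.243, 0.243, 0.239, 0.239]
210 [0.229, 0.24, 0.233, 0.243, 0.244, 0.281, 0.28, 0.244, 0.243, 0.239, 0.23]
220 [0.231, 0.231, 0.239, 0.243, 0.243, 0.281, 0.279, 0.243, 0.238, 0.239, 0.23]
230 [0.231, 0.231, 0.238, 0.239, 0.243, 0.281, 0.279, 0.24, 0.239, 0.231, 0.229]
```

View pics/w8c.png

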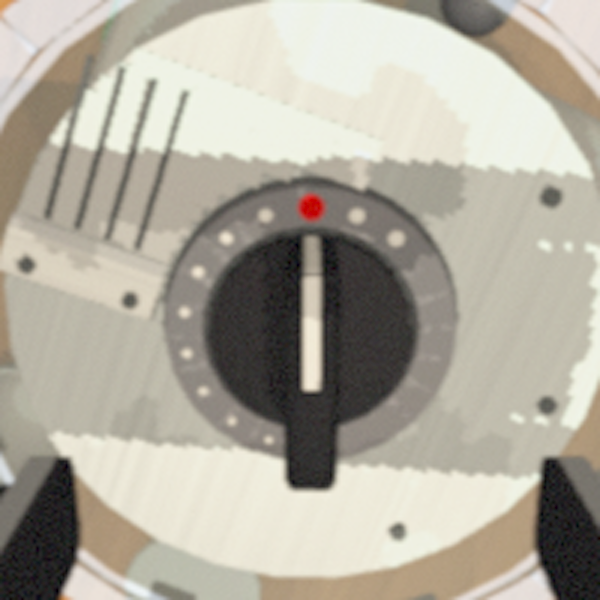

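```bash
python3 - <<'E'
from h import *
print(manip.hand_in())
E
```

```text
the job is handed in; nothing more can be done
None
```

The knob is unlocked, turned clockwise so its pointer stands at the red dot, and pressed fully home. I handed the job in at about 23.6 s on the clock.

- **Lift:** I pulled the knob up 11 mm. The depth reading of its skirt rose from 0.2435 m to 0.2545 m. I saw no orange band in the pictures, so the depth is my only evidence here.
- **Turn:** I turned it 1.8 rad, let go while it was up, turned the gripper back half a turn, took hold again and turned the last 0.715 rad. The total was about 2.52 rad. The wrist picture showed the pointer lined up with the red dot.
- **Press:** It went past the 5 mm blocking height with only about 4 N, so it found a notch at the dot without any searching. It then bottomed out, and I pressed to about 23 N.
- **Last checks:** After release the skirt read 0.243–0.244 m and the top of the bar 0.280 m, the same as at the start. The pointer was at the red dot, and the gripper was clear and reading no force.

**What disagreed:**
- **First grasp missed:** The real fingertips sit about 40 mm behind the reported TCP, so the fingers shut above the bar without gripping anything. I measured the offset in the depth image and corrected for it.
- **Wrist camera:** Its reported offset shifted by about 2 mm between poses.
- **Side force:** It reached about 9 N while turning.
- **Blade and bystanders:** I planned the path clear of the blade and the bystanders and saw no sign of contact. I took no final scene picture to confirm the bystanders.

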